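# Reset a drifted bench stop and lock it again

### The job

Two identical adjustable stops are bolted to the bench. On one of them the pointer has drifted away from its fixed index finger: swing that stop's lock-ring lever fully counter-clockwise to loosen the ring, turn the wing adjuster so that the pointer lines up with the index finger, then swing the lever fully clockwise back against its stop to lock it. Leave the other stop as it is.

Things in the scene. Friction and masses are not known exactly. Their poses are not given: they have to be found in the camera images.
- stop_a: The stop whose pointer stands 35 to 70 degrees off its index finger. Bolted down; dark foot 130x100x10 mm. Origin: under the foot's centre, on the axis of pillar, lock ring and adjuster; z up, x towards the index finger, a steel post 57 mm from the axis, 66 mm high, on the side away from the robot. Lock ring 56 mm across, 41 to 54 mm high, its lever on the robot's side. Overall height 106 mm.
- ring_a (a joint): Its lock ring (rad): 0 tight, grows counter-clockwise from above to 0.8 loose; pins stop the lever at both ends. Lever: 10 mm rod 47 mm high, at azimuth (pi - 0.4 + angle) in the stop's frame, ending in an upright black grip 16 mm across, 41 to 77 mm high, 85 mm from the axis. Stays where left; 3 to 5 N at the grip move it.
- adjuster_a (a joint): Its adjuster (rad): 0 = pointer on index, positive = counter-clockwise from above; starts positive; range -1.5 to 1.5. Pointer: 10 mm wide arm 60 to 66 mm high, 45 mm long from the axis. Wing above, to grip: bar 48 x 14 mm, 72 to 106 mm high, centred on the axis, its length along the pointer. Turns at 0.1 N m and stays where left once the ring is past 0.35; a tight ring clamps it (0.5 N m).
- ring_b (a joint): Lock ring (rad, 0 = tight) of the other, identical stop, which is on its index and locked: leave it alone.
- adjuster_b (a joint): Adjuster (rad, 0 = pointer on index) of the other stop, within 3 degrees of 0: leave it alone.

How it is judged:
On the way, in this order (a step that is already met when the one before it is completed fails the run):
1. the lock ring is loosened, the adjuster still off its index (value of joint ring_a above 0.5 rad and value of joint adjuster_a above 0.45 rad), for 0.1 s.
2. the pointer is turned onto the index while the ring is loose (value of joint ring_a above 0.4 rad and value of joint adjuster_a between -0.175 and 0.175 rad), for 0.2 s.
3. the lock ring is tight again (value of joint ring_a below 0.15 rad), for 0.2 s.
At the end, for the whole second after the job is handed in: The pointer of the drifted stop is within 10 degrees (0.175 rad) of its index finger and its lock ring is tight again: lever within 0.15 rad (8.6 degrees) of the tight end. The other stop is as it was (value of joint ring_a below 0.15 rad and value of joint adjuster_a between -0.175 and 0.175 rad); the robot touches nothing.
It fails at once if the other stop's lock ring is moved (more than 0.2 rad) (value of joint ring_b above 0.2 rad).
It fails at once if the other stop's adjuster is moved off its index (more than 0.2 rad) (value of joint adjuster_b above 0.2 rad or value of joint adjuster_b below -0.2 rad).
It also fails if it takes over 58 s, if anything falls off the work surface, if the arm or the gripper's body presses on something with over 40 N, if the wrist force passes 120 N, or if a joint passes its speed limit or range.

### The arm

A 6-joint arm with a two-finger parallel gripper is mounted at the origin on a cart in front of the work surface, level with it; the furniture and walls round the work are solid. World frame = base frame: x ahead of the robot, y to its left, z up, the work surface at z = 0. Lengths are in m, angles in rad, forces in N, time in s.
With the tool pointing down it reaches from about 0.25 to 0.775 m from the base axis. Payload 4 kg.
Tool frame: the origin (TCP) lies between the finger pads; the fingertips stand 19 mm ahead of it and the grasp point (between the pads) is the TCP; z points along the fingers, y is the direction in which the jaws open and shut (so a half turn about z gives the same grasp; the last joint's range is limited). The gripper opens to 85 mm and grips with 20 to 120 N. Pads are 22 mm wide; open, the fingers measure 114 mm over their backs; the gripper's body (76 mm by 85 mm) begins 54 mm behind the grasp point. The pads swing forward as they close: fully open they stand 13 mm farther back than shut.
Start: joints at [-1.402, 0.087, 1.371, -0, 1.684, -0.103], TCP at [0.148, -0.53, 0.25] pointing down, gripper open.
Joint ranges: [-3.1, 3.1], [-0.76, 2.03], [0.27, 2.55], [-1.08, 4.22], [0.17, 2.65], [-2.57, 2.57]. Speed limits (rad/s): [2.79, 2.79, 3.14, 3.14, 3.14, 3.14].

### API

Orientations are given as a unit quaternion [w, x, y, z].
In Python, from plant import bot gives the robot as it stands.
- The arm moves only by the tool arm_command, never from a script. Its argument "plan" is one flat list of numbers, 5 for each row, row after row: the closure in counts, from 0 (fully open) to 255 (shut), then the shift along the tool's x, y, z in mm, then the turn about the tool's z in degrees. In form: [gripper, x, y, z, twist, gripper, x, y, z, twist, ...]. A call has 1 to 20 rows; each row is the pose to reach, as a shift and turn from the pose measured when the call began, along the tool's axes at that moment; what a row does not reach only later rows make up. A row lasts 1/12 s, in which the tool goes at most 41.7 mm and 7.16 degrees, less where a joint would pass 70% of its speed; a pose out of reach is approached as far as the arm can. A call with a gripper value outside its range is refused whole. The fingers move at their own pace and stop on an object; "force" is the grip in N (left out, the last holds). Time passes only in rows, so rows that repeat a pose let the fingers close. It gives the time, the measured TCP pose, the force and the opening at its end, in the units of the state.
- bot.read_state(): the state, without advancing time (a new reading comes with each control period).
- bot.capture(name): name is "scene" or "top" or "wrist"; returns the picture (420x560x3 uint8, blue, green, red); there is no depth.
- bot.camera_params(name): a dict with "mtx" (3x3 intrinsics, pixels), "k1" (the pictures are not rectified: a ray, as slopes to the right and down, at radius r is drawn at 1 + k1 r^2 times it, then the intrinsics apply), "extrinsics" (4x4, takes a point from camera to world coordinates). Camera axes: x right, y down, z forward; pixel columns grow to the right and rows downward; lengths in m; the calibration is good to about 2 mm. A picture is of the moment at which its call begins: read the wrist's pose just before it. camera_params takes no time and is no camera call; for the wrist camera it gives the pose at the moment of the call.
- bot.hand_in(): hands the job in, once; it reports no verdict.
Trained networks look in the newest picture that a camera, given by its name, has taken for a name from the list of things; names that differ only in an ending like _2 or _b are one class to them, and where a whole thing is asked for, a point or a joint stands for the part that bears it (a point fixed in the world has none). Each returns a list of dicts, best first, with "p" (0 to 1); they miss things now and then, are a little off and sometimes report something else, mostly with a low value. They report only what shows in the picture. A call takes as long as a camera call.
- bot.spot_in(query, camera): "xyz" ([x, y, z] in m, in the coordinates of the camera as it stood for that picture, good to about 4 mm: the middle of the surface that is visible of it).
- bot.cut_out(query, camera): "region" (420x560 bool, what is visible of it).
- bot.pinpoint(query, camera): "xyz" ([x, y, z] in m, in the coordinates of the camera as it stood for that picture, good to about 4 mm: a listed point, or the origin of a listed thing).
The state is a dict: "time": time; "q": joint angles; "qd": joint speeds; "joint_efforts": joint torques, N m; "tcp_pos": TCP position; "eef_rot": TCP orientation; "force": force on the tool from outside, world axes, zero at the start; "torque": the same for the moment, N m; "finger_gap": finger opening in m.
Only numpy, scipy, OpenCV 4.12 (cv2) and the standard library are available. Lean on these libraries where they do the work, as an engineer would, in place of code of your own. Each camera call takes 0.05 s, during which the arm holds its last target. There are 200 camera calls.

## Working session

There is one attempt and no reset: what is moved stays moved. The work goes in short steps, Python scripts to look and compute and a tool call to move; the robot and the scene stay as the last step left them, time stands still between calls to the robot, and variables do not carry over. Pictures are saved under pics/ and viewed, about 8 in all and at most 12, crops included, and the job is handed in when it is done.

Besides the shell and the picture viewer there is one more tool, called after "Call:" by a JSON object that holds its "op" and its "data". arm_command: Moves the arm, as the interface text tells. Its arguments: {"type":"object","properties":{"plan":{"type":"array","items":{"type":"number"}},"force":{"type":"number"}},"required":["plan"]}

```bash
mkdir -p pics
cat > h.py <<'E'
import numpy as np,cv2
from plant import bot
def w(cam,p):
    T=np.array(bot.camera_params(cam)["extrinsics"]); return (T@np.append(p,1))[:3]
def proj(cam,P):
    c=bot.camera_params(cam);T=np.linalg.inv(np.array(c["extrinsics"]));p=T@np.append(P,1)
    s=p[:2]/p[2];s=s*(1+c["k1"]*(s@s));m=np.array(c["mtx"]);return m[:2,:2]@s+m[:2,2]
def ray(cam,uv,z):
    c=bot.camera_params(cam);m=np.array(c["mtx"]);T=np.array(c["extrinsics"])
    d=(np.array(uv)-m[:2,2])/[m[0,0],m[1,1]];s=d.copy()
    for _ in range(10): s=d/(1+c["k1"]*(s@s))
    r=T[:3,:3]@np.append(s,1);o=T[:3,3];return o+r*(z-o[2])/r[2]
E
python3 - <<'E'
from h import *
np.set_printoptions(precision=4,suppress=True)
s=bot.read_state();print(s["time"],s["tcp_pos"],s["eef_rot"],s["q"])
for c in ["top","scene"]:
    im=bot.capture(c);cv2.imwrite(f"pics/{c}1.png",im)
    for q in ["stop_a","ring_a","adjuster_a"]:
        for d in bot.pinpoint(q,c):print(c,q,"pin",d["p"],w(c,d["xyz"]),proj(c,w(c,d["xyz"])))
    for q in ["ring_a","adjuster_a"]:
        for d in bot.spot_in(q,c):print(c,q,"spot",d["p"],w(c,d["xyz"]))
E
```

```text
0.0 [ 0.1476 -0.5293  0.2491] [-0.0011  0.9908  0.1355 -0.    ] [-1.4021  0.088   1.3723 -0.      1.6836 -0.1031]
top stop_a pin 0.67 [ 0.5904 -0.315  -0.0012] [368.852 196.519]Traceback (most recent call last):
  File "<stdin>", line 7, in <module>
ValueError: it knows: stop
```

View pics/top1.png

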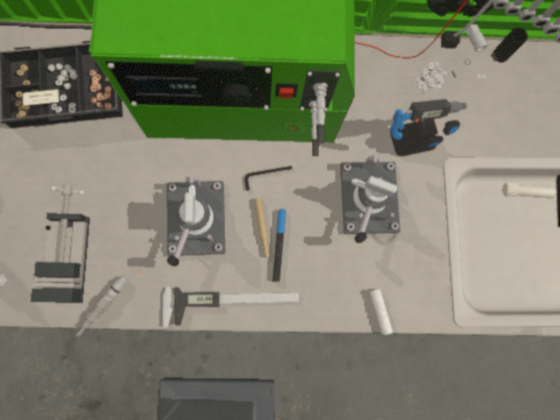

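The top view shows stops at about (195,217) and (369,197). The right one's wing is turned, so it is the drifted one. Next I'll measure it closely.

Run:
```python
from h import *
np.set_printoptions(precision=4,suppress=True)
im=bot.capture("scene");cv2.imwrite("pics/scene1.png",im)
ps=[w("scene",d["xyz"]) for d in bot.pinpoint("stop_a","scene")]
print(ps)
for q in ["ring_a","stop"]:
  try:
    for d in bot.spot_in(q,"scene"):print(q,d["p"],w("scene",d["xyz"]))
  except Exception as e:print(e)
t=cv2.imread("pics/top1.png");a=cv2.resize(t[140:255,315:425],None,fx=5,fy=5,interpolation=cv2.INTER_CUBIC)
cv2.imwrite("pics/topc.png",a)
print(np.array(bot.camera_params("top")["extrinsics"]),np.array(bot.camera_params("scene")["extrinsics"])[:3,3])
print(proj("scene",[.59,-.315,.06]))
```

```text
[array([ 0.5854, -0.3153, -0.0016])]
ring_a 0.66 [ 0.5636 -0.3063  0.0546]
ring_a 0.61 [ 0.5193 -0.      0.0449]
stop 0.96 [ 0.5783 -0.3292  0.0152]
[[ 0.018  -0.9816  0.1902  0.3902]
 [-0.9992 -0.0242 -0.0303 -0.1214]
 [ 0.0343 -0.1895 -0.9813  0.9112]
 [ 0.      0.      0.      1.    ]] [ 0.2647 -0.6436  0.6892]
[331.7511 268.6191]
```

View pics/scene1.png

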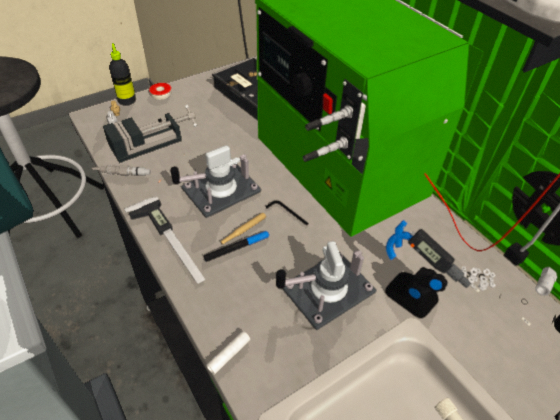

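View pics/topc.png

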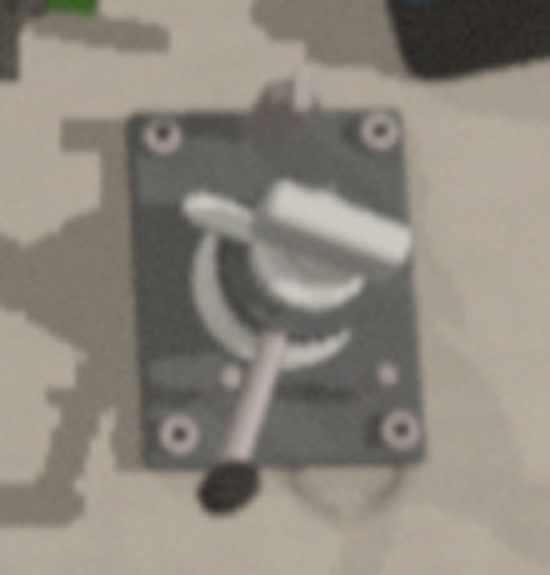

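Scene and crop agree: wing top runs roughly from (275,195) to (403,248) in the crop, pointer tip at (192,203), grip (230,485), post (300,95), and screws at the foot corners. Now I'll convert these to world coordinates.

Run:
```python
from h import *
np.set_printoptions(precision=4,suppress=True)
f=lambda u,v,z:ray("top",(u/5+315,v/5+140),z)
S=[f(162,136,.012),f(379,131,.012),f(179,434,.012),f(400,430,.012)]
c=np.mean(S,0);d=S[0]+S[1]-S[2]-S[3];a=np.arctan2(d[1],d[0]);e=S[0]+S[2]-S[1]-S[3];a2=np.arctan2(-e[0],e[1])
print("centre",c,"az",np.degrees([a,a2]), [np.linalg.norm(S[0]-S[1]),np.linalg.norm(S[0]-S[2])])
W1=f(280,197,.106);W2=f(400,247,.106);print("wing",(W1+W2)/2,np.degrees(np.arctan2(*(W1-W2)[1::-1])),np.linalg.norm(W1-W2))
p=f(190,203,.064);print("ptr",p,np.degrees(np.arctan2(*(p-c)[1::-1])),np.linalg.norm((p-c)[:2]))
g=f(229,480,.077);print("grip",g,np.degrees(np.arctan2(*(g-c)[1::-1])),np.linalg.norm((g-c)[:2]))
b=f(303,80,.066);print("post",b,np.degrees(np.arctan2(*(b-c)[1::-1])),np.linalg.norm((b-c)[:2]))
s=bot.read_state();from scipy.spatial.transform import Rotation as R
q=s["eef_rot"];print(R.from_quat([q[1],q[2],q[3],q[0]]).as_matrix())
```

```text
centre [ 0.5881 -0.3161  0.012 ] az [2.6461 2.6555] [np.float64(0.07830707199085445), np.float64(0.10761135039516209)]
wing [ 0.5872 -0.3152  0.106 ] 68.09850363490835 0.04116198319725505
ptr [ 0.6027 -0.2749  0.064 ] 70.563087199395 0.04369414014712121
grip [ 0.5076 -0.2843  0.077 ] 158.4549425012995 0.08655698746613266
post [ 0.6459 -0.3133  0.066 ] 2.720044395000016 0.057880618464877256
[[ 0.9633  0.2685 -0.0001]
 [ 0.2685 -0.9633  0.0007]
 [ 0.0001 -0.0007 -1.    ]]
```

Call:
{"op": "arm_command", "data": {"plan": [0,100,-34,0,9,0,140,-47,0,14,0,180,-60,0,18,0,220,-74,0,22,0,260,-87,0,26,0,300,-100,0,30,0,340,-114,0,34,0,380,-127,0,36,0,413,-138,0,36,0,413,-138,50,36,0,413,-138,80,36,0,413,-138,80,36,0,413,-138,80,36,0,413,-138,80,36,0,413,-138,80,36], "force": 20}}

```text
time: 1.55
tcp_pos: [0.5085, -0.2869, 0.1718]
eef_rot: [0.0, 0.984, -0.178, 0.001]
force: [-0.1, -0.6, -0.2]
finger_gap: 0.0857
```

```bash
cat >> h.py <<'E'
from scipy.spatial.transform import Rotation as R
np.set_printoptions(precision=4,suppress=True)
def st():
    s=bot.read_state();q=s["eef_rot"];M=R.from_quat([q[1],q[2],q[3],q[0]]).as_matrix()
    print(s["time"],s["tcp_pos"],"yaw",np.degrees(np.arctan2(M[1,0],M[0,0])),"F",s["force"],"gap",s["finger_gap"],"q",s["q"]);return np.array(s["tcp_pos"]),M
E
python3 - <<'E'
from h import *
p,M=st();print(M.T@(np.array([.508,-.2855,.075])-p)*1000)
im=bot.capture("wrist");cv2.imwrite("pics/w1.png",im)
for P in [(.508,-.2855,.077)]:print(proj("wrist",P))
E
```

```text
1.55 [ 0.5085 -0.2869  0.1718] yaw -20.462935639714516 F [-0.1469 -0.6292 -0.1946] gap 0.08571968547956127 q [-0.6107  0.1883  1.4134 -0.0001  1.538   1.3173]
[-1.0801 -1.1592 96.7633]
[282.1989 225.6814]
```

View pics/w1.png

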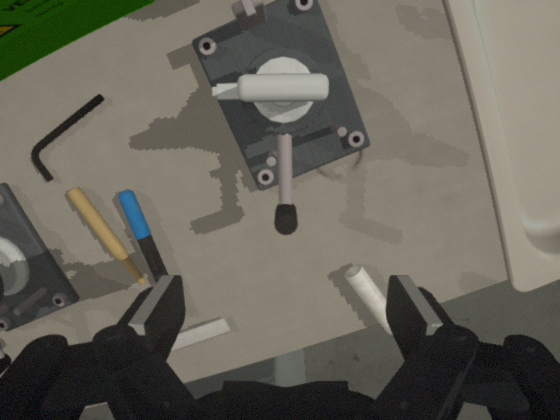

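Wrist view: grip at about (286,220), predicted (282,226), so the estimate holds within a couple of mm. The jaws straddle it. Next I descend and close.

Call:
{"op": "arm_command", "data": {"plan": [0,0,0,35,0,0,0,0,65,0,0,0,0,85,0,0,0,0,97,0,0,0,0,97,0,0,0,0,97,0,255,0,0,97,0,255,0,0,97,0,255,0,0,97,0,255,0,0,97,0,255,0,0,97,0,255,0,0,97,0,255,0,0,97,0,255,0,0,97,0,255,0,0,97,0,255,0,0,97,0], "force": 20}}

```text
time: 2.93
tcp_pos: [0.5091, -0.2875, 0.0761]
eef_rot: [0.001, 0.984, -0.178, 0.002]
force: [-0.7, 0.6, 3.6]
finger_gap: 0.0154
```

Run:
```python
from h import *
p,M=st()
c=np.array([.588,-.316]);th0=np.arctan2(*(p[:2]-c)[::-1]);r=np.linalg.norm(p[:2]-c);print(np.degrees(th0),r)
for d in np.arange(4,49,4):
    a=th0+np.radians(d);t=np.append(c+r*np.array([np.cos(a),np.sin(a)]),p[2]);print(d,(M.T@(t-p)*1000).round(1))
```

```text
2.9333 [ 0.5091 -0.2875  0.0761] yaw -20.49401580151514 F [-0.7308  0.5687  3.6305] gap 0.015430305081835759 q [-0.6112  0.2564  1.5294  0.0001  1.3516  1.3173]
160.16675751937746 0.0838673522822254
4 [0.3 5.8 0. ]
8 [ 1.  11.7  0. ]
12 [ 2.  17.4  0. ]
16 [ 3.5 23.1  0. ]
20 [ 5.4 28.6  0. ]
24 [ 7.6 34.   0.1]
28 [10.3 39.3  0.1]
32 [13.3 44.3  0.1]
36 [16.6 49.1  0.1]
40 [20.2 53.7  0.1]
44 [24.2 58.   0.2]
48 [28.5 62.   0.2]
```

Call:
{"op": "arm_command", "data": {"plan": [255,0.3,5.8,0,-4,255,1,11.7,0,-8,255,2,17.4,0,-12,255,3.5,23,0,-16,255,5.4,28.6,0,-20,255,7.6,34,0,-24,255,10.3,39.3,0,-28,255,13.3,44.3,0,-32,255,16.6,49,0,-36,255,20,53.7,0,-40,255,24,58,0,-44,255,24,58,0,-44,255,24,58,0,-44,255,24,58,0,-44], "force": 20}}

```text
time: 4.1
tcp_pos: [0.512, -0.3506, 0.0762]
eef_rot: [0.002, 0.979, 0.203, 0.002]
force: [3.7, -1.7, -0.1]
finger_gap: 0.0149
```

Run:
```python
from h import *
p,M=st()
c=np.array([.588,-.316]);print(np.degrees(np.arctan2(*(p[:2]-c)[::-1])),np.linalg.norm(p[:2]-c))
```

```text
4.1 [ 0.512  -0.3506  0.0762] yaw 23.429333493347755 F [ 3.7344 -1.6527 -0.057 ] gap 0.014933745631429352 q [-0.6921  0.3291  1.4365  0.0007  1.3696  0.4696]
-155.52584882116005 0.08349140899970216
```

Call:
{"op": "arm_command", "data": {"plan": [0,0,0,0,0,0,0,0,0,0,0,0,0,0,0,0,0,0,0,0,0,0,0,0,0,0,0,0,-40,0,0,0,0,-75,-5,0,0,0,-84,-12,0,20,0,-84,-19,0,45,0,-84,-26,0,65,-1,-84,-33,0,83.5,-1.5,-84,-40,0,83.5,-1.5,-84,-45,0,83.5,-1.5,-84,-45,0,83.5,-1.5,-84,-45,0,83.5,-1.5,-84,-45]}}

```text
time: 5.43
tcp_pos: [0.5871, -0.316, 0.1604]
eef_rot: [0.003, 0.828, 0.561, 0.001]
force: [0.1, -0.6, -0.0]
finger_gap: 0.0855
```

Run:
```python
from h import *
p,M=st();print(M.T@(np.array([.588,-.316,.095])-p)*1000)
t=bot.capture("top");a=cv2.resize(t[140:255,315:425],None,fx=4,fy=4,interpolation=cv2.INTER_CUBIC)
im=bot.capture("wrist");o=np.zeros((460,1000,3),np.uint8);o[:,:440]=a;o[:420,440:]=im
cv2.imwrite("pics/m.png",cv2.resize(o,(800,368)))
print(proj("wrist",(.588,-.316,.106)))
```

```text
5.4333 [ 0.5871 -0.316   0.1604] yaw 68.28381041930508 F [ 0.0728 -0.6163 -0.032 ] gap 0.0854762085274661 q [-0.5786  0.3727  1.2059 -0.0003  1.557  -0.1996]
[ 0.4227  0.4615 65.3867]
[287.192  247.1301]
```

View pics/m.png

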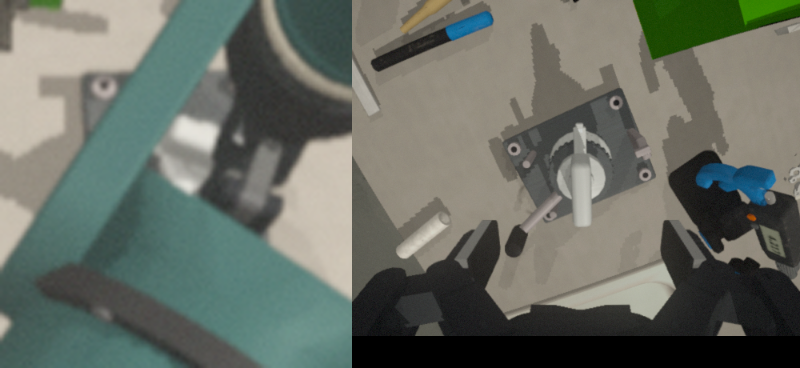

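Wing runs vertically in the wrist picture at x≈289 px, predicted 287, so it's aligned. The lever shows swung to the loose side. Descending to grip the wing.

Call:
{"op": "arm_command", "data": {"plan": [0,0.5,0.5,30,0,0,0.5,0.5,50,0,0,0.5,0.5,65,0,0,0.5,0.5,65,0,0,0.5,0.5,65,0,255,0.5,0.5,65,0,255,0.5,0.5,65,0,255,0.5,0.5,65,0,255,0.5,0.5,65,0,255,0.5,0.5,65,0,255,0.5,0.5,65,0,255,0.5,0.5,65,0,255,0.5,0.5,65,0,255,0.5,0.5,65,0,255,0.5,0.5,65,0], "force": 40}}

```text
time: 6.78
tcp_pos: [0.5883, -0.3161, 0.0962]
eef_rot: [0.003, 0.827, 0.561, 0.001]
force: [0.2, 0.2, 4.0]
finger_gap: 0.0131
```

Run:
```python
from h import *
st();print(bot.read_state()["torque"])
```

```text
6.7833 [ 0.5883 -0.3161  0.0962] yaw 68.31378431648896 F [0.156  0.241  4.0422] gap 0.013093034350256853 q [-0.5779  0.4121  1.2833 -0.      1.4392 -0.1994]
[0.2069 0.3059 0.0084]
```

Call:
{"op": "arm_command", "data": {"plan": [255,0,0,0,6,255,0,0,0,12,255,0,0,0,18,255,0,0,0,24,255,0,0,0,30,255,0,0,0,36,255,0,0,0,42,255,0,0,0,48,255,0,0,0,54,255,0,0,0,60,255,0,0,0,65.5,255,0,0,0,65.5,255,0,0,0,65.5,255,0,0,0,65.5,255,0,0,0,65.5]}}

```text
time: 8.03
tcp_pos: [0.5879, -0.3155, 0.0962]
eef_rot: [0.001, 1.0, 0.025, 0.002]
force: [-3.2, 3.5, 3.9]
finger_gap: 0.0132
```

Run:
```python
from h import *
st();print(bot.read_state()["torque"])
```

```text
8.0333 [ 0.5879 -0.3155  0.0962] yaw 2.907349942359214 F [-3.2279  3.4717  3.9003] gap 0.013168311098023657 q [-0.5777  0.4118  1.2837  0.0004  1.4407  0.9423]
[ 0.6751  0.728  -0.0354]
```

Call:
{"op": "arm_command", "data": {"plan": [0,0,0,0,0,0,0,0,0,0,0,0,0,0,0,0,0,0,0,0,0,0,0,0,0,0,0,0,-30,0,0,0,0,-60,0,0,-40,0,-84,0,0,-70,0,-84,0,0,-70,0,-84,0,0,-70,0,-84,0]}}

```text
time: 8.95
tcp_pos: [0.5165, -0.3192, 0.1805]
eef_rot: [0.002, 1.0, 0.025, 0.003]
force: [0.5, -0.6, -0.0]
finger_gap: 0.0853
```

Run:
```python
from h import *
st();im=bot.capture("wrist")
c=np.array([.588,-.316]);a=np.radians(2.65);
P=lambda r,d,z:np.append(c+r*np.array([np.cos(a+d),np.sin(a+d)]),z)
for n,x in dict(ptr=P(45,0,.066) if 0 else P(.045,0,.066),post=P(.057,0,.066),wing1=P(.024,0,.106),wing2=P(-.024,0,.106),grip=P(.085,np.pi-.4+.77,.077)).items():
    u=proj("wrist",x);print(n,u,x);cv2.circle(im,tuple(int(round(k)) for k in u),2,(0,0,255),-1)
cv2.imwrite("pics/w2.png",im)
```

```text
8.95 [ 0.5165 -0.3192  0.1805] yaw 2.808885710768063 F [ 0.4887 -0.5844 -0.0105] gap 0.08534797527443296 q [-0.6473  0.2319  1.344   0.0008  1.559   0.8745]
ptr [285.1638  39.9116] [ 0.633  -0.3139  0.066 ]
post [285.2165  19.7341] [ 0.6449 -0.3134  0.066 ]
wing1 [285.4182  67.8082] [ 0.612  -0.3149  0.106 ]
wing2 [285.1695 157.6808] [ 0.564  -0.3171  0.106 ]
grip [329.4142 232.3919] [ 0.5103 -0.3504  0.077 ]
```

View pics/w2.png

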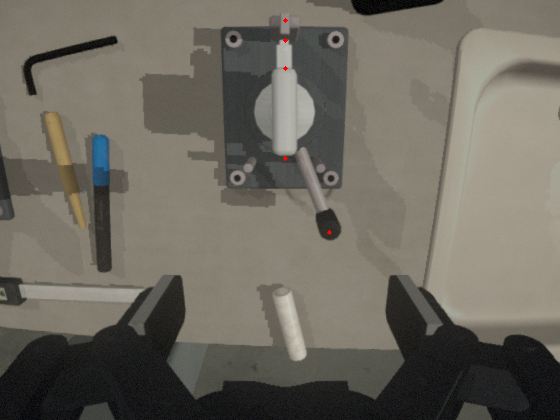

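Pointer is in line with the post (pointer (285,42), post (285,20)). The grip is at (329,228), as predicted. Re-gripping the lever.

Call:
{"op": "arm_command", "data": {"plan": [0,-3,16,0,-7,0,-6,31,0,-14,0,-6,31,20,-20.5,0,-6,31,50,-20.5,0,-6,31,80,-20.5,0,-6,31,98,-20.5,0,-6,31,104,-20.5,0,-6,31,104,-20.5,0,-6,31,104,-20.5,255,-6,31,104,-20.5,255,-6,31,104,-20.5,255,-6,31,104,-20.5,255,-6,31,104,-20.5,255,-6,31,104,-20.5,255,-6,31,104,-20.5,255,-6,31,104,-20.5,255,-6,31,104,-20.5,255,-6,31,104,-20.5], "force": 20}}

```text
time: 10.5
tcp_pos: [0.5136, -0.3507, 0.0767]
eef_rot: [0.002, 0.979, 0.202, 0.003]
force: [-0.7, 0.8, 4.1]
finger_gap: 0.0148
```

Run:
```python
from h import *
p,M=st()
c=np.array([.588,-.316]);th0=np.arctan2(*(p[:2]-c)[::-1]);r=np.linalg.norm(p[:2]-c);print(np.degrees(th0),r)
for d in list(np.arange(4,45,4))+[45,46]:
    a=th0-np.radians(d);t=np.append(c+r*np.array([np.cos(a),np.sin(a)]),p[2]);print(d,(M.T@(t-p)*1000).round(1))
```

```text
10.5 [ 0.5136 -0.3507  0.0767] yaw 23.35638967591674 F [-0.7297  0.7733  4.1367] gap 0.014825069451457822 q [-0.6909  0.3312  1.4326  0.0014  1.3712  0.472 ]
-155.03591404976098 0.08211123697242315
4 [ 0.  -5.7 -0. ]
8 [  0.5 -11.4  -0.1]
12 [  1.3 -17.1  -0.1]
16 [  2.5 -22.7  -0.1]
20 [  4.2 -28.2  -0.1]
24 [  6.2 -33.6  -0.2]
28 [  8.5 -38.8  -0.2]
32 [ 11.3 -43.8  -0.2]
36 [ 14.3 -48.7  -0.2]
40 [ 17.7 -53.3  -0.2]
44 [ 21.4 -57.7  -0.2]
45 [ 22.4 -58.7  -0.2]
46 [ 23.4 -59.7  -0.2]
```

Call:
{"op": "arm_command", "data": {"plan": [255,0,-5.7,0,4,255,0.5,-11.4,0,8,255,1.3,-17,0,12,255,2.5,-22.7,0,16,255,4.2,-28.2,0,20,255,6.2,-33.6,0,24,255,8.5,-38.8,0,28,255,11.3,-43.8,0,32,255,14.3,-48.7,0,36,255,17.7,-53.3,0,40,255,21.4,-57.7,0,44,255,22.5,-59,0,45,255,22.5,-59,0,45,255,22.5,-59,0,45]}}

```text
time: 11.67
tcp_pos: [0.5104, -0.2877, 0.0767]
eef_rot: [0.001, 0.982, -0.187, 0.003]
force: [-2.7, -0.1, 3.9]
finger_gap: 0.0147
```

Run:
```python
from h import *
p,M=st()
c=np.array([.588,-.316]);print(np.degrees(np.arctan2(*(p[:2]-c)[::-1])),np.linalg.norm(p[:2]-c))
```

```text
11.6667 [ 0.5104 -0.2877  0.0767] yaw -21.568395262080024 F [-2.7152 -0.1119  3.8653] gap 0.014729388057934147 q [-0.6102  0.2572  1.5271  0.0003  1.3511  1.3369]
159.98271743126026 0.08253656265163758
```

Call:
{"op": "arm_command", "data": {"plan": [255,0,-1,0,0,255,0,-1,0,0,0,0,0,0,0,0,0,0,0,0,0,0,0,0,0,0,0,0,0,0,0,0,0,0,0,0,0,0,-30,0,0,0,0,-65,0,0,0,0,-100,0,0,-25,0,-110,7,0,-40,0,-110,7,0,-40,0,-110,7,0,-40,0,-110,7]}}

```text
time: 12.83
tcp_pos: [0.4726, -0.2725, 0.1867]
eef_rot: [0.001, 0.969, -0.247, 0.004]
force: [0.9, -0.2, -1.1]
finger_gap: 0.0855
```

Run:
```python
from h import *
st();im=bot.capture("wrist")
c=np.array([.588,-.316]);a=np.radians(2.65)
P=lambda r,d,z:np.append(c+r*np.array([np.cos(a+d),np.sin(a+d)]),z)
for x in (P(.045,0,.066),P(.057,0,.066),P(.085,np.pi-.4,.077)):
    u=proj("wrist",x);print(u);cv2.circle(im,tuple(int(round(k)) for k in u),2,(0,0,255),-1)
cv2.imwrite("pics/w3.png",im)
```

```text
12.8333 [ 0.4726 -0.2725  0.1867] yaw -28.556301007950825 F [ 0.8881 -0.215  -1.1221] gap 0.08545649292630868 q [-0.6274  0.0935  1.4902  0.0008  1.5507  1.4418]
[220.0302 -30.9698]
[209.7902 -47.7119]
[277.3865 164.1244]
```

View pics/w3.png

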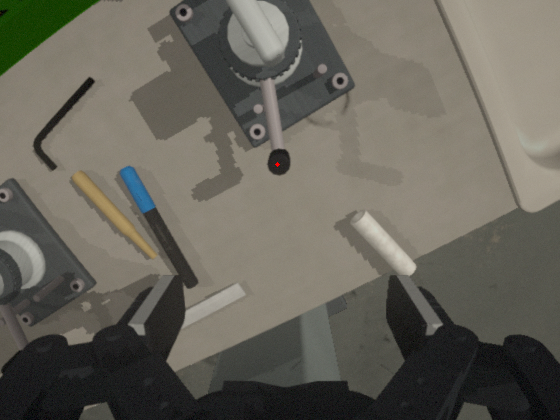

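Lever sits on the predicted tight position (278,162). The pointer is out of frame, so I'll do one last scene check.

Run:
```python
from h import *
im=bot.capture("scene");cv2.imwrite("pics/s2.png",cv2.resize(im[120:330,160:390],None,fx=2.6,fy=2.6,interpolation=cv2.INTER_CUBIC))
```

```text
(no output)
```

View pics/s2.png

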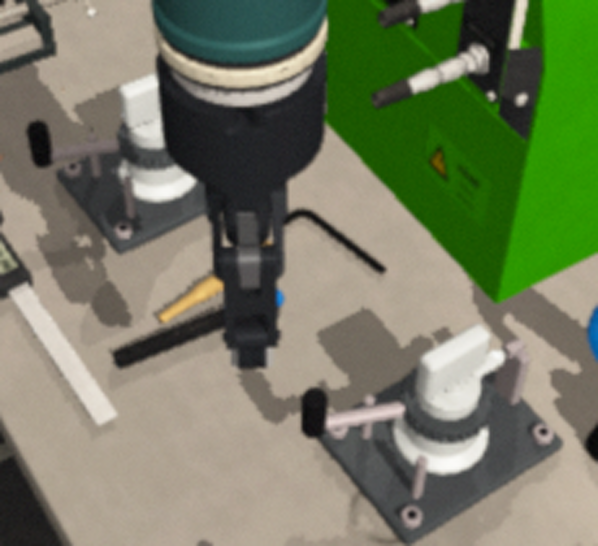

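The pointer (495,357) meets the index post (515,370), the lever is back at its tight pin, and the gripper is clear.

```bash
python3 -c "
from plant import bot
print(bot.hand_in())"
```

```text
the job is handed in; nothing more can be done
None
```

I readjusted and locked the drifted stop (the right-hand one, axis at about x 0.588, y -0.316), then handed the job in at about 13 s of the allowed 58 s. The hand-in gives no verdict.

- **Loosen:** I swung the lever about 44° counter-clockwise, to roughly 0.77 rad.
- **Adjust:** I turned the wing 65.5° clockwise. The tool then stood within about 0.3° of the measured index direction, and a picture showed the pointer in line with the index post.
- **Lock:** I swung the lever back clockwise. The last picture put it on the predicted tight position, within about 1°. I felt no clear force rise against the stop pin, so "tight" rests on position only.

After locking, the pointer was out of the wrist picture, so I rechecked it only in the scene camera, where it met the index post. The robot was clear of everything and I never went near the other stop. No checks failed or disagreed.

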